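# Set the mitre saw's extension to the next hole and raise its length stop

## Robot

A 6-joint arm with a two-finger parallel gripper is mounted at the origin on the work surface. World frame = base frame: x ahead of the robot, y to its left, z up, the work surface at z = 0. Lengths are in mm, angles in degrees, forces in N, time in s.
With the tool pointing down it reaches from about 300 to 850 mm from the base axis. Payload 4.2 kg.
Tool frame: the origin (TCP) lies at the very end of the fingers, on their centre line; the grasp point (between the pads) lies 19 mm behind it; z points along the fingers, y is the direction in which the jaws open and shut (so a half turn about z gives the same grasp; the last joint's range is limited). The gripper opens to 91 mm and grips with 3 to 60 N. Pads are 32 mm wide; open, the fingers measure 118 mm over their backs; the gripper's body (76 mm by 178 mm) begins 60 mm behind the grasp point.
Start: joints at [63.77, 18.312, 89.639, -0, 72.044, -1.146], TCP at [243.774, 520.785, 213.976] pointing down, gripper open.
Joint ranges: [-177.97, 177.97], [-48.28, 115.42], [12.27, 149.76], [-77.06, 257.06], [2.81, 150.46], [-146.56, 146.56]. Speed limits (degrees/s): [147.25, 147.25, 180, 180, 180, 180].

## Interface

Orientations are given as [roll, pitch, yaw] about the fixed x, y, z axes, in that order (R = Rz(yaw) Ry(pitch) Rx(roll)).
In Python, from workcell import monitor, eyes, job gives the robot as it stands.
- The arm moves only by the tool move_arm, never from a script. Its argument "increments" is a list that holds one entry, the list of rows, each a list of 7 numbers: the opening, from 0 (shut) to 1 (fully open), then the shift along the tool's x, y, z in cm, then the turn, a rotation vector about the tool's x, y, z in rad. In form: [[[jaw, x, y, z, ax, ay, az], ...]]. A call has 1 to 12 rows; each row shifts and turns the pose as measured when the row begins, along the tool's axes as they then stand; what a row does not reach is not made up. A row lasts 1/8 s, in which the tool goes at most 62.5 mm and 10.7 degrees, less where a joint would pass 70% of its speed; a pose out of reach is approached as far as the arm can. A call is refused whole if a number of a shift passes 6.25 or a number of a turn 0.188, either way. A call with a gripper value outside its range is refused whole. The fingers move at their own pace and stop on an object; "force" is the grip in N (left out, the last holds). Time passes only in rows, so rows that do not move let the fingers close. It gives the time, the measured TCP pose, the force and the opening at its end, in the units of the state.
- monitor.state(): the state, without advancing time (a new reading comes with each control period).
- eyes.grab_frame(name): name is "scene" or "top" or "wrist"; returns a dict with "color" (480x640x3 uint8, red, green, blue), "z_map" (480x640 float32, mm along the optical axis (not along the pixel's ray), 0 where there is no reading), "camera_matrix" (3x3 intrinsics, pixels), "dist_coeffs" ([k1, k2, p1, p2, k3] as OpenCV has them; the pictures are not rectified), "rvec" (rotation vector, rad) and "tvec" (3), from world to camera coordinates, as OpenCV has them. Camera axes: x right, y down, z forward; pixel columns grow to the right and rows downward; lengths in mm; the calibration is good to about 2 mm. A picture is of the moment at which its call begins.
- job.job_done(): hands the job in, once; it reports no verdict.
The state is a dict: "time_s": time; "qpos": joint angles; "qvel": joint speeds; "effort": joint torques, N m; "ee_pos": TCP position; "ee_rot": TCP orientation; "force": force on the tool from outside, world axes, zero at the start; "torque": the same for the moment, N m; "gripper_width": finger opening in mm.
Only numpy, scipy, OpenCV 4.12 (cv2) and the standard library are available. Lean on these libraries where they do the work, as an engineer would, in place of code of your own. Each camera call takes 0.05 s, during which the arm holds its last target. There are 200 camera calls.

## Task

Set the mitre saw up for the next longer length: squeeze the red spring button of its extension arm in flush, pull the sleeve straight out to its next hole, one hole only, so that the button springs out again and locks it, and flip the yellow length stop at its end fully upright. Leave the other things on the counter where they are.

Things in the scene. Friction and masses are not known exactly. Their poses are not given: they have to be found in the camera images.
- saw: Grey bench mitre saw, fixed on the counter, 460 mm wide, bed 90 mm high. Origin: on the counter below the extension arm's axis, in the plane of the base's left edge. y: level along the arm, away from the saw, the way the sleeve is pulled; x: level across the arm, to the fence side; z up. The saw stands at negative y (head to 470 mm high, fence to 162 mm); only the arm goes beyond y = 20 mm
- extension_root (a point): Point on the extension arm's axis, 60 mm above the saw's origin. The arm: a fixed square inner tube (26 mm) that carries the red button, and over it an aluminium sleeve, 30 x 30 mm outside, 240 mm long, at the start from y = 18 to 258 mm in the saw's frame. Only the sleeve (with support head and yellow stop) slides, along saw +y. Nothing taller than 10 mm stands within 50 mm of the arm
- button_tip (a point): Tip of the red domed spring button (10 mm across) of the fixed inner tube; it pokes 5.5 mm out of a hole in the sleeve's +x side face, 20.5 mm from the arm's axis, and does not travel with the sleeve. Spring 4 to 8 N. Pressed flush (say one finger pad on it, the other on the opposite face, 20 to 40 N) it lets the sleeve slide, stays down under the wall and springs out at the next hole
- stop_end (a point): Middle of the free edge of the yellow length stop, 74 mm from its hinge: a plate 46 mm wide (along saw x), 66 mm long, 8 mm thick, hinged on the sleeve's outer end. Folded flat it lies at bed level, 86 mm above the counter, free edge towards the saw. The head and sleeve beneath are 30 mm wide, so it overhangs 8 mm each side and can be pinched across its width from above
- stop_hinge (a point): Middle of the stop's hinge axis, 85 mm above the counter at the outer end of the sleeve (y = 268 mm in the saw's frame at the start); it travels with the sleeve. The axis is parallel to the saw's x. From flat to upright the free edge rises in a quarter circle, from the saw side to straight above the hinge
- sleeve (a joint): How far the sleeve has been pulled out, in m, 0 at the start. Holes 50 mm apart, 13 mm wide: the next one locks at 0.050, the last at 0.100, with 1.5 mm play either way. Sliding friction about 3 N; some 10 N more over the first 6 mm, while the button's dome slips under the wall
- button (a joint): How far the button is pressed in, in m: 0 fully out, 0.0055 flush with the sleeve's face, about 0.007 while it rides beneath the sleeve's wall
- stop (a joint): Angle of the length stop in rad: 0 folded flat, 1.57 upright against its end stop. A stiff hinge (0.06 N m): it stays where it is left
- offcut: Bystander: aluminium angle offcut, 180 x 30 x 30 mm, lying in front of the extension arm
- spanner: Bystander: steel spanner, 170 mm, lying behind the extension arm
- tape: Bystander: orange tape measure, 70 x 36 x 66 mm
- disc: Bystander: flat dark grinding disc, 115 mm across, 6 mm thick
- spray: Bystander: blue spray can with red cap, 58 mm across, 185 mm high
- jar: Bystander: jar with a green lid, 76 mm across, 100 mm high
- carton: Bystander: cardboard carton of screws, 85 x 125 x 60 mm
- funnel: Bystander: steel funnel standing on its wide rim, 140 mm across, 140 mm high

How it is judged:
By the outcome, as a careful person would: the job done as asked, in the order asked, and still so for the second after the job is handed in, with the robot touching nothing.
It also fails if it takes over 54 s, if anything falls off the work surface, if the arm or the gripper's body presses on something with over 40 N, if the wrist force passes 120 N, or if a joint passes its speed limit or range.

## Working session

There is one attempt and no reset: what is moved stays moved. The work goes in short steps, Python scripts to look and compute and a tool call to move; the robot and the scene stay as the last step left them, time stands still between calls to the robot, and variables do not carry over. Pictures are saved under pics/ and viewed, about 8 in all and at most 12, crops included, and the job is handed in when it is done.

Besides the shell and the picture viewer there is one more tool, called after ">>>" as name(argument=value, ...), one argument or row to a line, values as JSON. move_arm: Moves the arm, as the interface text tells. Its arguments: {"type":"object","properties":{"increments":{"type":"array"},"force":{"type":"number"}},"required":["increments"]}

```bash
mkdir -p pics; cat > h.py <<'E'
import numpy as np, cv2
from workcell import monitor, eyes, job
def grab(n,save=None):
    f=eyes.grab_frame(n)
    if save: cv2.imwrite('pics/'+save,f['color'][:,:,::-1])
    return f
def cloud(f):
    K=f['camera_matrix'];h,w=f['z_map'].shape
    u,v=np.meshgrid(np.arange(w),np.arange(h))
    p=cv2.undistortPoints(np.stack([u,v],-1).reshape(-1,1,2).astype(np.float64),np.array(K),np.array(f['dist_coeffs'])).reshape(h,w,2)
    z=f['z_map'].astype(float)
    c=np.dstack([p[...,0]*z,p[...,1]*z,z])
    R=cv2.Rodrigues(np.array(f['rvec'],float))[0]
    return (c-np.array(f['tvec'],float).reshape(3))@R   # R^T(c-t)
E
python3 - <<'E'
from h import *
print(monitor.state())
for n in('scene','top'):
    f=grab(n,n+'0.png'); c=cloud(f); np.savez(n+'0.npz',c=c,rgb=f['color'],z=f['z_map'])
    R=cv2.Rodrigues(np.array(f['rvec'],float))[0]; print(n,-R.T@np.array(f['tvec'],float).reshape(3))
E
```

```text
{'time_s': 0.0, 'qpos': array([ 6.37701400e+01,  1.83506942e+01,  8.97070835e+01, -4.54781887e-04,
        7.20438230e+01, -1.14501125e+00]), 'qvel': array([-0.01160704, -0.01541108, -0.07553271, -0.08584354, -0.03792714,
       -0.01744298]), 'effort': array([ 1.79686094e-04, -4.12470388e+01, -2.31968540e+01,  7.26274727e-02,
        4.59548912e-02, -1.43536422e-04]), 'ee_pos': array([243.54342319, 520.3090758 , 213.12518802]), 'ee_rot': array([-1.79898411e+02, -1.59797996e-03,  1.54915290e+02]), 'force': array([-0.11981591,  0.13962205, -0.16920239]), 'torque': array([0.02967205, 0.01728439, 0.04858704]), 'gripper_width': 91.2574794501521}
scene [1060.03321159  659.58779608  787.47769263]
top [ 461.45483455  133.33482979 1191.85728922]
```

View pics/scene0.png

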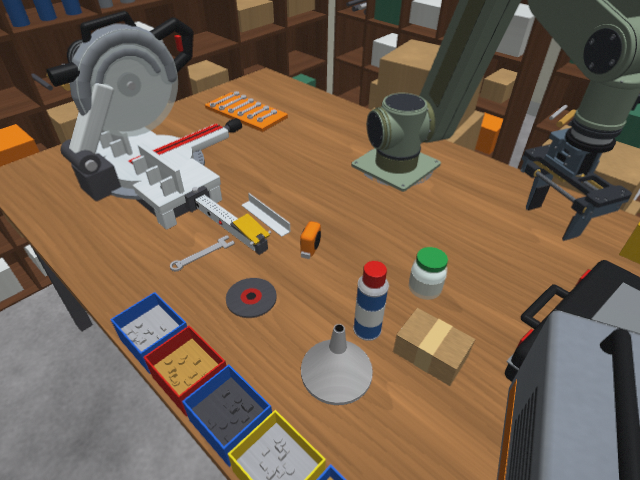

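View pics/top0.png

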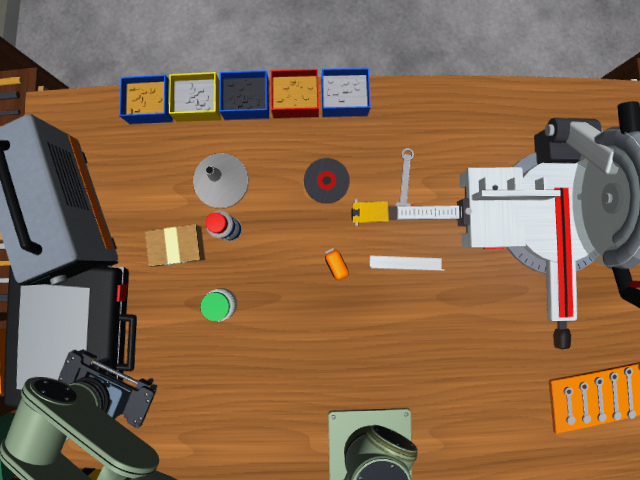

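The top view shows the extension arm from about (466,212) at the saw to (352,212) at its outer end. The yellow stop is at (370,212), the offcut at (405,263) and the spanner at (407,180). The scene view agrees. The button is on the far side, world +x.

```bash
python3 - <<'E'
from h import *
for n in('top','scene'):
    d=np.load(n+'0.npz');c=d['c'];rgb=d['rgb'].astype(int);ok=d['z']>0
    X=c[ok];C=rgb[ok]
    box=(abs(X[:,0]-560)<120)&(X[:,1]>-220)&(X[:,1]<260)
    print(n,'table z',np.median(X[(X[:,2]<15)&box][:,2]))
    yel=box&(C[:,0]>180)&(C[:,1]>140)&(C[:,2]<90)&(X[:,2]>50)
    Y=X[yel];print('yellow',len(Y),Y.min(0),Y.max(0),np.median(Y,0))
    r=cv2.minAreaRect(Y[:,:2].astype(np.float32));print(r)
    ym=np.median(Y,0)
    for dz in [(60,83)]:
        s=box&(X[:,2]>68)&(X[:,2]<82)&(abs(X[:,0]-ym[0])<40)&(X[:,1]<ym[1]-45)&(X[:,1]>ym[1]-150)
        S=X[s];print('sleeve',len(S),S.min(0),S.max(0),np.median(S,0))
        if len(S)>10: print('sleeve rect',cv2.minAreaRect(S[:,:2].astype(np.float32)), np.polyfit(S[:,1],S[:,0],1))
    red=box&(C[:,0]>140)&(C[:,1]<70)&(C[:,2]<70)&(X[:,2]>30)
    print('red',X[red][:10])
# top profile along the arm
d=np.load('top0.npz');c=d['c'];
for u in range(345,475,6): print(u,[ (v,int(c[v,u,0]),int(c[v,u,1]),int(c[v,u,2])) for v in (205,212,219)])
E
python3 -c "
import cv2
a=cv2.imread('pics/top0.png')[130:290,330:500];cv2.imwrite('pics/c1.png',cv2.resize(a,None,fx=4,fy=3.75,interpolation=cv2.INTER_CUBIC))"
```

```text
top table z -0.4307057599294477
yellow 796 [441.14642962 -42.69640084  59.81642017] [607.18789934  93.88777314 112.14304677] [576.33413065   3.07113314  94.54144525]
((537.8115844726562, 34.979637145996094), (84.90817260742188, 200.23219299316406), 49.50160217285156)
sleeve 481 [ 565.79400503 -146.92421625   68.11411966] [596.27624262 -50.50981787  81.84597808] [ 580.29666715 -101.7851416    74.78157086]
sleeve rect ((580.35205078125, -98.6014175415039), (30.379831314086914, 96.41551971435547), 1.0449999570846558) [4.49508826e-03 5.81162056e+02]
red [[ 600.64287727 -110.01733289   60.38348003]
 [ 600.00415951 -111.39192295   65.16630147]
 [ 477.38339016   98.59931631   56.43214381]
 [ 463.03370926   91.92093216   57.54988556]]
scene table z 0.6637127666127494
yellow 463 [558.02841495 -44.46611505  86.34650923] [605.53362898  36.10391465 109.24226841] [582.0577144   -6.07823002  97.95175371]
((582.1436157226562, -4.106281280517578), (80.94739532470703, 47.15284729003906), 89.17586517333984)
sleeve 303 [ 565.63645479 -156.04458602   68.00364621] [598.3636318  -51.93573973  81.98801238]
[... 1188 characters left out ...]
205, 607, -134, 3), (212, 581, -117, 78), (219, 565, -118, 70)]
423 [(205, 607, -151, -2), (212, 581, -133, 72), (219, 565, -133, 68)]
429 [(205, 607, -166, 1), (212, 581, -147, 72), (219, 565, -148, 66)]
435 [(205, 607, -183, -6), (212, 581, -161, 72), (219, 565, -163, 63)]
441 [(205, 606, -197, -1), (212, 581, -176, 72), (219, 565, -178, 60)]
447 [(205, 606, -212, 0), (212, 580, -190, 73), (219, 565, -194, 57)]
453 [(205, 606, -228, -1), (212, 580, -204, 73), (219, 565, -210, 54)]
459 [(205, 598, -224, 60), (212, 579, -218, 76), (219, 565, -224, 54)]
465 [(205, 594, -230, 86), (212, 578, -228, 89), (219, 561, -229, 86)]
471 [(205, 594, -245, 86), (212, 577, -243, 90), (219, 561, -243, 86)]
```

View pics/c1.png

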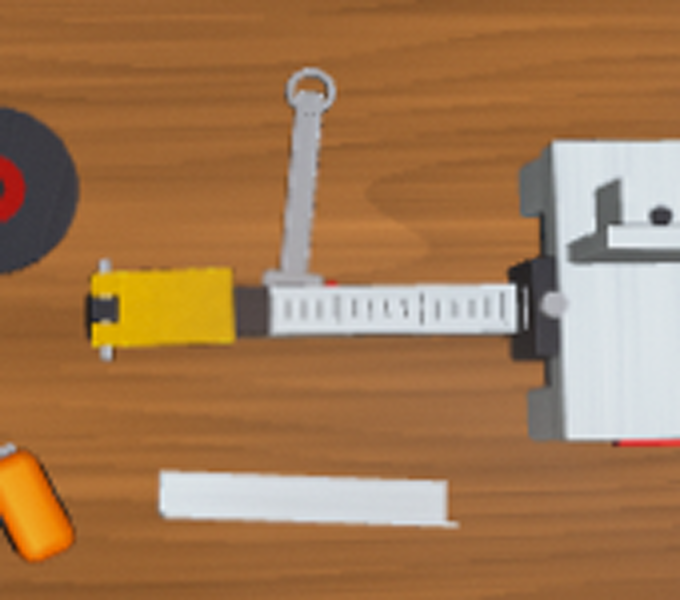

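```bash
cat >> h.py <<'E'
from scipy.spatial.transform import Rotation as Ro
def plan(target,rpy,n):
    s=monitor.state(); p=np.array(s['ee_pos']); R=Ro.from_euler('xyz',s['ee_rot'],degrees=True)
    Rt=Ro.from_euler('xyz',rpy,degrees=True); w=(R.inv()*Rt).as_rotvec()
    d=(np.array(target)-p)/n/10
    print('at',p.round(1),np.round(s['ee_rot'],2),'F',np.round(s['force'],1),'w',round(s['gripper_width'],1),'t',s['time_s'])
    for i in range(n):
        Ri=R*Ro.from_rotvec(w*i/n); print(list(Ri.inv().apply(d).round(2))+list((w/n).round(4)))
E
python3 -c "
from h import *
plan([581,-111,180],[180,0,89.2],14)"
```

```text
at [243.6 520.4 213.2] [-179.91   -0.    154.92] F [0.4 0.2 0.3] w 91.2 t 0.1
[np.float64(-4.09), np.float64(-3.06), np.float64(0.24), np.float64(-0.0001), np.float64(0.0001), np.float64(0.0819)]
[np.float64(-4.33), np.float64(-2.72), np.float64(0.24), np.float64(-0.0001), np.float64(0.0001), np.float64(0.0819)]
[np.float64(-4.54), np.float64(-2.35), np.float64(0.24), np.float64(-0.0001), np.float64(0.0001), np.float64(0.0819)]
[np.float64(-4.72), np.float64(-1.97), np.float64(0.24), np.float64(-0.0001), np.float64(0.0001), np.float64(0.0819)]
[np.float64(-4.86), np.float64(-1.58), np.float64(0.24), np.float64(-0.0001), np.float64(0.0001), np.float64(0.0819)]
[np.float64(-4.98), np.float64(-1.18), np.float64(0.24), np.float64(-0.0001), np.float64(0.0001), np.float64(0.0819)]
[np.float64(-5.06), np.float64(-0.77), np.float64(0.24), np.float64(-0.0001), np.float64(0.0001), np.float64(0.0819)]
[np.float64(-5.1), np.float64(-0.35), np.float64(0.24), np.float64(-0.0001), np.float64(0.0001), np.float64(0.0819)]
[np.float64(-5.11), np.float64(0.07), np.float64(0.24), np.float64(-0.0001), np.float64(0.0001), np.float64(0.0819)]
[np.float64(-5.09), np.float64(0.49), np.float64(0.24), np.float64(-0.0001), np.float64(0.0001), np.float64(0.0819)]
[np.float64(-5.03), np.float64(0.9), np.float64(0.24), np.float64(-0.0001), np.float64(0.0001), np.float64(0.0819)]
[np.float64(-4.94), np.float64(1.31), np.float64(0.24), np.float64(-0.0001), np.float64(0.0001), np.float64(0.0819)]
[np.float64(-4.82), np.float64(1.71), np.float64(0.24), np.float64(-0.0001), np.float64(0.0001), np.float64(0.0819)]
[np.float64(-4.66), np.float64(2.1), np.float64(0.24), np.float64(-0.0001), np.float64(0.0001), np.float64(0.0819)]
```

>>> move_arm(
  increments=[
    [[1,-4.1,-3.1,-0.2,0,0,0.082],[1,-4.3,-2.7,-0.2,0,0,0.082],[1,-4.5,-2.4,-0.2,0,0,0.082],[1,-4.7,-2,0,0,0,0.082],[1,-4.9,-1.6,0,0,0,0.082],[1,-5,-1.2,0,0,0,0.082],[1,-5.1,-0.8,0,0,0,0.082],[1,-5.1,-0.4,0.2,0,0,0.082],[1,-5.1,0,0.4,0,0,0.082],[1,-5.1,0.5,0.4,0,0,0.082],[1,-5,0.9,0.4,0,0,0.082],[1,-4.9,1.3,0.4,0,0,0.082]],
  ],
)

```text
time_s: 1.6
ee_pos: [529.1, -40.8, 198.2]
ee_rot: [-179.8, 0.2, 97.0]
force: [1.0, 0.3, 1.0]
gripper_width: 91.3
```

```bash
sed -i 's/print(list(Ri.*/print(np.r_[Ri.inv().apply(d).round(2),(w\/n).round(4)].tolist())/' h.py; python3 -c "
from h import *
plan([581,-111,160],[180,0,89.2],6)"
```

```text
at [529.1 -40.8 198.2] [-1.7979e+02  1.7000e-01  9.7050e+01] F [1.  0.3 1. ] w 91.3 t 1.6
[-1.27, 0.72, 0.64, -0.0006, 0.0005, 0.0228]
[-1.25, 0.74, 0.64, -0.0006, 0.0005, 0.0228]
[-1.23, 0.77, 0.64, -0.0006, 0.0005, 0.0228]
[-1.22, 0.8, 0.64, -0.0006, 0.0005, 0.0228]
[-1.2, 0.83, 0.64, -0.0006, 0.0005, 0.0228]
[-1.18, 0.85, 0.64, -0.0006, 0.0005, 0.0228]
```

>>> move_arm(
  increments=[
    [[1,-1.3,0.7,0.6,-0.001,0,0.023],[1,-1.3,0.7,0.6,-0.001,0,0.023],[1,-1.2,0.8,0.6,-0.001,0,0.023],[1,-1.2,0.8,0.6,0,0,0.023],[1,-1.2,0.8,0.6,0,0,0.023],[1,-1.2,0.9,0.7,0,0,0.023],[1,0,0,0,0,0,0],[1,0,0,0,0,0,0]],
  ],
)

```text
time_s: 2.6
ee_pos: [583.0, -115.5, 157.2]
ee_rot: [-179.8, 0.1, 88.7]
force: [1.0, 0.2, 0.0]
gripper_width: 91.5
```

```bash
python3 - <<'E'
from h import *
f=grab('wrist','w1.png'); c=cloud(f); np.savez('w1.npz',c=c,rgb=f['color'],z=f['z_map'])
ok=f['z_map']>0;X=c[ok];C=f['color'][ok].astype(int)
print('dep',ok.mean())
b=(abs(X[:,0]-581)<40)&(X[:,1]>-215)&(X[:,1]<-60)
print('z hist',np.histogram(X[b][:,2],bins=np.arange(-10,130,10)))
for y in range(-205,-60,15):
    s=b&(abs(X[:,1]-y)<4)&(X[:,2]>67)&(X[:,2]<82)
    if s.sum()>5: print(y,s.sum(),X[s].min(0).round(1),X[s].max(0).round(1))
red=(C[:,0]>130)&(C[:,1]<70)&(C[:,2]<70)&(X[:,1]>-200)&(X[:,1]<0)
print('red',red.sum(),X[red].min(0) if red.any() else 0,X[red].max(0) if red.any() else 0)
plan([581,-111,41],[180,0,89.2],1)
E
```

```text
dep 0.9960872395833333
z hist (array([5395, 2469,    0,    0,    0,    0,    1,   92, 6968,  582,    0,
          0,    0]), array([-10,   0,  10,  20,  30,  40,  50,  60,  70,  80,  90, 100, 110,
       120]))
-175 402 [ 567.  -179.    72.6] [ 596.  -171.    76.3]
-160 433 [ 566.8 -164.    72.1] [ 596.2 -156.    76.2]
-145 440 [ 566.9 -149.    72. ] [ 596.3 -141.    76.3]
-130 472 [ 567.3 -134.    72.4] [ 596.4 -126.    76.7]
-115 503 [ 567.2 -119.    67.4] [ 597.5 -111.    76.2]
-100 519 [ 567.8 -104.    71.1] [597.5 -96.   77. ]
-85 557 [567.7 -89.   72. ] [597.6 -81.   76.5]
-70 529 [567.7 -74.   72.4] [597.6 -66.   82. ]
red 57 [ 5.98344313e+02 -1.34078574e+02 -6.28908059e-02] [ 602.15415175 -106.74960193   65.94551344]
at [ 582.9 -115.5  157.2] [-1.7978e+02  9.0000e-02  8.8660e+01] F [-0.4  0.5  0.1] w 91.3 t 2.65
[0.46, -0.16, 11.62, -0.0039, 0.0016, -0.0094]
```

View pics/w1.png

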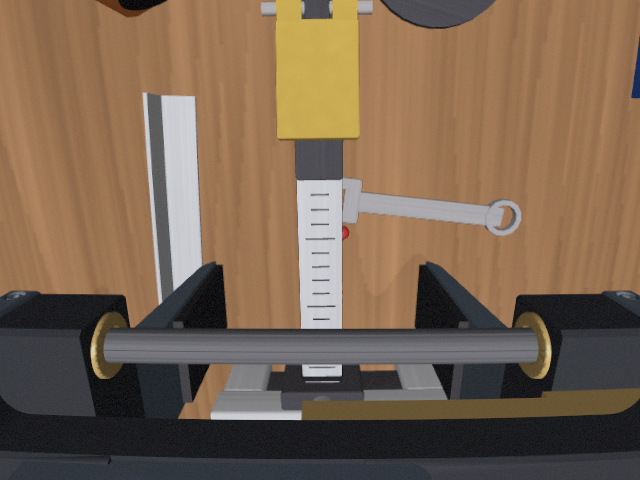

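The wrist view shows the sleeve centred between the open fingers, with the button at (345,233), the spanner flat beside it and the offcut well to the left. Next I lower the gripper over the button.

>>> move_arm(
  increments=[
    [[1,0.2,0,1.5,-0.002,0,-0.007],[1,0.2,0,1.5,-0.002,0,-0.006],[1,0.1,0,1.5,0,0,0],[1,0,0,1.5,0,0,0],[1,0,0,1.5,0,0,0],[1,0,0,1.5,0,0,0],[1,0,0,1.2,0,0,0],[1,0,0,0.8,0,0,0],[1,0,0,0,0,0,0]],
  ],
)

```text
time_s: 3.78
ee_pos: [581.8, -109.1, 39.4]
ee_rot: [-180.0, 0.1, 89.5]
force: [0.1, 0.1, 0.3]
gripper_width: 91.3
```

```bash
python3 -c "
from h import *
plan([582.3,-111,41],[180,0,89.4],1)"
```

```text
at [ 581.8 -109.1   39.4] [-1.7996e+02  6.0000e-02  8.9530e+01] F [0.1 0.1 0.3] w 91.3 t 3.775
[-0.19, 0.05, -0.16, -0.0007, 0.0011, 0.0023]
```

>>> move_arm(
  increments=[
    [[1,-0.2,0,-0.1,0,0,0],[0.6,0,0,0,0,0,0],[0.45,0,0,0,0,0,0],[0.3,0,0,0,0,0,0],[0.3,0,0,0,0,0,0],[0.2,0,0,0,0,0,0],[0.2,0,0,0,0,0,0],[0.2,0,0,0,0,0,0]],
  ],
  force=32,
)

```text
time_s: 4.78
ee_pos: [582.4, -111.5, 42.4]
ee_rot: [179.9, 0.1, 89.5]
force: [-5.4, -0.1, 4.6]
gripper_width: 29.8
```

>>> move_arm(
  increments=[
    [[0.2,0.3,0,0,0,0,0],[0.2,0.4,0,0,0,0,0],[0.2,0.4,0,0,0,0,0],[0.2,0.4,0,0,0,0,0],[0.2,0.4,0,0,0,0,0],[0.2,0.4,0,0,0,0,0],[0.2,0,0,0,0,0,0]],
  ],
)

```text
time_s: 5.65
ee_pos: [582.5, -106.0, 42.5]
ee_rot: [179.8, 1.6, 89.5]
force: [0.2, 5.1, 1.8]
gripper_width: 30.1
```

>>> move_arm(
  increments=[
    [[0.2,0.8,0,0,0,0.012,0],[0.2,0.8,0,0,0,0.012,0],[0.2,0.8,0,0,0,0.005,0],[0.2,0.8,0,0,0,0.005,0]],
  ],
)

```text
time_s: 6.15
ee_pos: [582.8, -83.2, 42.5]
ee_rot: [179.8, 0.6, 89.7]
force: [-0.6, -8.6, 0.9]
gripper_width: 29.8
```

```bash
python3 - <<'E'
from h import *
f=grab('wrist','w2.png'); c=cloud(f); np.savez('w2.npz',c=c,rgb=f['color'],z=f['z_map'])
g=grab('top','t2.png'); a=np.load('top0.npz')
def edge(c,rgb):
    C=rgb.astype(int);Y=c[(C[...,0]>180)&(C[...,1]>140)&(C[...,2]<90)&(c[...,2]>75)&(c[...,2]<125)&(abs(c[...,0]-582)<12)&(abs(c[...,1])<120)]
    return len(Y),np.percentile(Y[:,1],[2,50,98])
print(edge(a['c'],a['rgb']),edge(cloud(g),g['color']))
w=np.load('w1.npz');print(edge(w['c'],w['rgb']),edge(c,f['color']))
plan([582.3,-61,42],[180,0,89.4],1)
E
```

```text
(307, array([-42.11644414,  -9.01802677,  31.19783187])) (318, array([-12.46446468,  19.22077918,  59.99904091]))
(5388, array([-43.24152938, -11.36406287,  24.55645603])) (14965, array([-15.57913645,   5.34368654,  26.27013033]))
at [582.8 -81.2  42.4] [179.77   0.42  89.61] F [-0.1 -1.2  2.9] w 30.0 t 6.25
[2.02, -0.06, 0.03, 0.004, 0.0074, 0.0037]
```

View pics/w2.png

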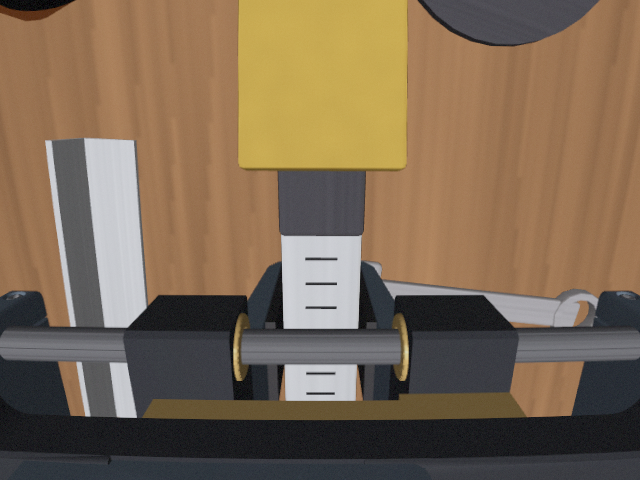

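The grip holds and the sleeve has moved about 30 mm, the same as the hand. I'll do the last 20 mm slowly.

>>> move_arm(
  increments=[
    [[0.2,0.5,0,0,0,0.004,0],[0.2,0.5,0,0,0,0.004,0],[0.2,0.5,0,0,0,0,0],[0.2,0.3,0,0,0,0,0]],
  ],
)

```text
time_s: 6.75
ee_pos: [582.9, -69.1, 42.4]
ee_rot: [179.8, 0.6, 89.7]
force: [-0.9, -6.9, 1.2]
gripper_width: 30.1
```

>>> move_arm(
  increments=[
    [[0.2,0.3,0,0,0,0.004,0],[0.2,0.3,0,0,0,0,0],[0.2,0.3,0,0,0,0,0],[0.2,0.3,0,0,0,0,0]],
  ],
)

```text
time_s: 7.25
ee_pos: [583.0, -58.7, 42.4]
ee_rot: [179.8, 0.6, 89.7]
force: [-1.7, -14.6, 0.7]
gripper_width: 29.9
```

>>> move_arm(
  increments=[
    [[0.2,0,0,0,0,0,0]],
  ],
)

```text
time_s: 7.38
ee_pos: [583.0, -58.8, 42.4]
ee_rot: [179.7, 0.6, 89.6]
force: [-0.4, -3.1, 1.1]
gripper_width: 29.7
```

```bash
python3 - <<'E'
from h import *
g=grab('top','t3.png'); c=cloud(g);C=g['color'].astype(int)
Y=c[(C[...,0]>180)&(C[...,1]>140)&(C[...,2]<90)&(c[...,2]>75)&(c[...,2]<125)&(abs(c[...,0]-582)<12)&(abs(c[...,1])<120)]
print(np.percentile(Y[:,1],[2,50,98]))
f=grab('scene','s3.png')
c=cloud(f);C=f['color'].astype(int)
m=(C[...,0]>140)&(C[...,1]<70)&(C[...,2]<70)&(abs(c[...,0]-600)<25)&(c[...,1]>-160)&(c[...,1]<-20)&(c[...,2]>40)
print(m.sum(),c[m].round(1)[:8],np.argwhere(m)[:4])
v,u=160,195
a=cv2.imread('pics/s3.png')[150:290,150:310];cv2.imwrite('pics/s3c.png',cv2.resize(a,None,fx=4.2,fy=4.2,interpolation=cv2.INTER_CUBIC))
print(monitor.state()['ee_pos'],monitor.state()['force'])
E
```

```text
[10.82498464 42.18750637 80.94474057]
1 [[ 597.1 -113.4   63.2]] [[221 219]]
[582.98692181 -58.83371384  42.41966835] [-0.10323645 -5.84116249  0.52188813]
```

View pics/s3c.png

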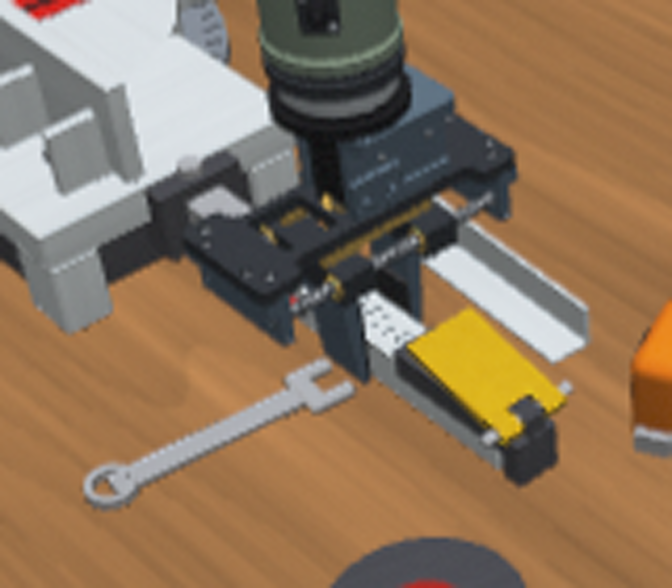

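The red button is visible again near pixel (219,221) in the full scene image, at its old place. The sleeve has moved about 50 mm and the pull now meets resistance. I'll ease off, release and rise.

>>> move_arm(
  increments=[
    [[0.2,-0.15,0,0,0,0,0],[0.8,0,0,0,0,0,0],[0.8,0,0,0,0,0,0],[0.8,0,0,0,0,0,0],[0.8,0,0,-2,0,0,0],[0.8,0,0,-3,0,0,0],[0.8,0,0,-3,0,0.008,0],[0.8,0,0,-3,0,0,0],[0.8,0,0,-2,0,0,0],[0.8,0,0,0,0,0,0]],
  ],
  force=10,
)

```text
time_s: 8.72
ee_pos: [583.2, -56.3, 175.3]
ee_rot: [179.7, -0.1, 89.9]
force: [-1.1, 0.7, -0.8]
gripper_width: 73.1
```

```bash
python3 - <<'E'
from h import *
f=grab('wrist','w4.png'); c=cloud(f);C=f['color'].astype(int)
a=np.load('w1.npz');
def red(c,C):
    C=C.astype(int);m=(C[...,0]>120)&(C[...,1]<70)&(C[...,2]<70)&(abs(c[...,0]-600)<8)&(c[...,1]>-140)&(c[...,1]<-80)&(c[...,2]>50)
    return m.sum(),np.median(c[m],0) if m.any() else 0
print(red(a['c'],a['rgb']),red(c,C))
def yl(c,C):
    C=C.astype(int);m=(C[...,0]>150)&(C[...,1]>110)&(C[...,2]<90)&(abs(c[...,0]-582)<30)&(abs(c[...,1])<130)&(c[...,2]>75)&(c[...,2]<130)
    Y=c[m]; k=np.polyfit(Y[:,1],Y[:,2],1); print('yel',m.sum(),np.percentile(Y,[1,99],axis=0).round(1),'slope',k)
yl(a['c'],a['rgb']);yl(c,C)
f2=grab('scene'); c2=cloud(f2); yl(c2,f2['color'])
t=grab('top'); ct=cloud(t); yl(ct,t['color']); print(red(c2,f2['color']),red(ct,t['color']))
plan([583,25,150],[180,0,89.4],1)
E
```

```text
(np.int64(59), array([ 599.89343202, -110.89453696,   62.84765581])) (np.int64(49), array([ 599.92666121, -110.4182938 ,   63.04317687]))
yel 10812 [[561.  -44.1  89.2]
 [605.8  28.2 106.3]] slope [-0.22946676 95.80166316]
yel 9229 [[561.7   7.6  87.7]
 [606.3  85.3 106.2]] slope [ -0.22938945 107.71017931]
yel 517 [[560.    9.2  88.1]
 [605.1  87.2 107.4]] slope [ -0.21118646 107.73068625]
yel 661 [[561.7   8.   85.6]
 [607.3  85.7 108.2]] slope [ -0.23232024 107.59603222]
(np.int64(5), array([ 597.49606088, -108.97213727,   63.60374761])) (np.int64(0), 0)
at [581.5 -56.2 172.7] [ 1.7998e+02 -1.3000e-01  8.9910e+01] F [ 0.3  0.  -0.1] w 72.9 t 8.875
[8.11, 0.13, 2.29, 0.0004, -0.0023, 0.009]
```

View pics/w4.png

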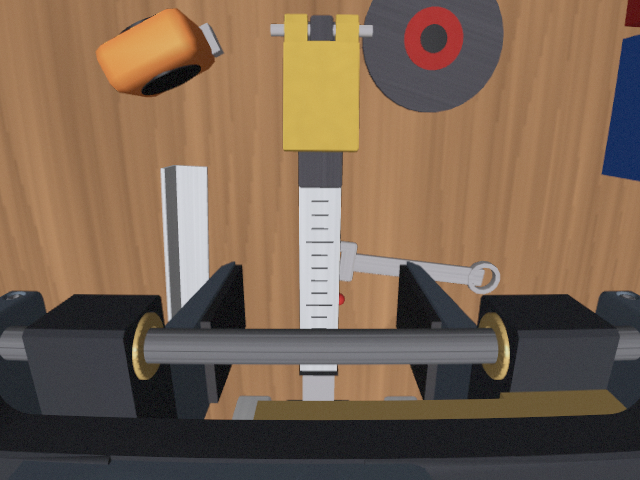

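The button is out again at its original place, pixel (340,298), and the sleeve has advanced one hole. The stop is at 0.23 rad, with its free edge at y≈7.5 and its hinge at y≈79. Next I pinch the stop.

>>> move_arm(
  increments=[
    [[0.8,2,0.1,1,0,0,0.009],[0.8,2,0.1,1,0,0,0],[0.8,2,0,1,0,0,0],[0.8,1.9,0,1,0,0,0],[0.8,0,0,0,0,0,0],[0.8,0,0,1.2,0,0,0],[0.8,0,0,1.2,0,0,0]],
  ],
)

```text
time_s: 9.75
ee_pos: [582.9, 26.9, 102.2]
ee_rot: [-179.8, -0.1, 89.5]
force: [-0.7, 1.0, 0.7]
gripper_width: 72.9
```

```bash
python3 -c "
from h import *
plan([584,22.5,80],[180,0,89.4],1)"
```

```text
at [582.9  26.9 102.2] [-1.7975e+02 -8.0000e-02  8.9460e+01] F [-0.7  1.   0.7] w 72.9 t 9.75
[-0.44, 0.13, 2.22, -0.0044, -0.0014, 0.001]
```

>>> move_arm(
  increments=[
    [[0.8,-0.2,0.05,0.8,-0.004,0,0],[0.8,-0.15,0.05,0.8,0,0,0],[0.8,0,0,0.3,0,0,0],[0.55,0,0,0,0,0,0],[0.4,0,0,0,0,0,0],[0.4,0,0,0,0,0,0],[0.4,0,0,0,0,0,0]],
  ],
  force=10,
)

```text
time_s: 10.62
ee_pos: [583.7, 21.7, 81.3]
ee_rot: [-180.0, -0.1, 89.3]
force: [0.0, 0.0, -2.0]
gripper_width: 46.1
```

>>> move_arm(
  increments=[
    [[0.4,0.18,0,-0.57,0,0,0],[0.4,0.21,0,-0.55,0,0,0],[0.4,0.26,0,-0.53,0,0,0],[0.4,0.3,0,-0.5,0,0,0],[0.4,0.35,0,-0.47,0,0,0],[0.4,0.4,0,-0.43,0,0,0]],
  ],
)

```text
time_s: 11.38
ee_pos: [583.8, 39.3, 112.8]
ee_rot: [-179.9, -0.0, 89.4]
force: [2.1, -0.8, -4.7]
gripper_width: 45.9
```

>>> move_arm(
  increments=[
    [[0.4,0.46,0,-0.34,0,0,0],[0.4,0.5,0,-0.28,0,0,0],[0.4,0.53,0,-0.22,0,0,0],[0.4,0.55,0,-0.16,0,0,0],[0.4,0.55,0,-0.1,0,0,0],[0.4,0.5,0,-0.05,0,0,0],[0.4,0.4,0,0,0,0,0]],
  ],
)

```text
time_s: 12.25
ee_pos: [584.3, 74.7, 127.8]
ee_rot: [180.0, 0.2, 89.4]
force: [-1.3, -4.4, 3.5]
gripper_width: 45.9
```

```bash
python3 - <<'E'
from h import *
grab('scene','s5.png')
a=cv2.imread('pics/s5.png')[150:290,150:310];cv2.imwrite('pics/s5c.png',cv2.resize(a,None,fx=4.2,fy=4.2,interpolation=cv2.INTER_CUBIC))
E
```

```text
(no output)
```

View pics/s5c.png

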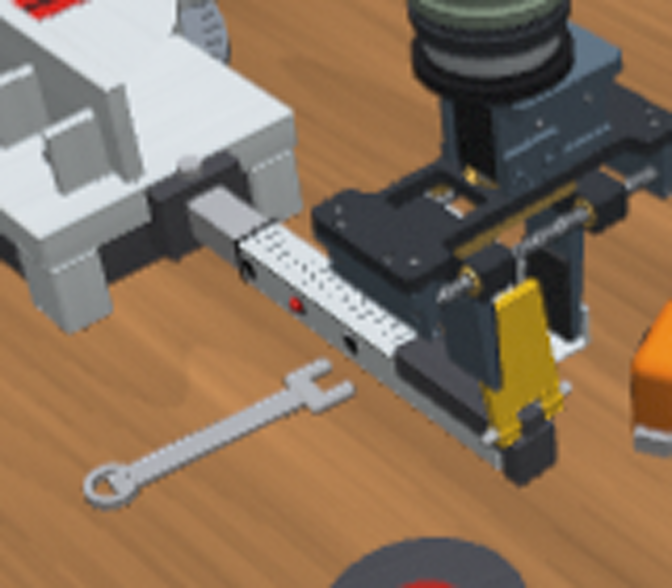

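The button sits out in the middle hole with an empty hole on each side, and the stop is nearly upright. I'll keep pushing it against its end stop.

>>> move_arm(
  increments=[
    [[0.4,0.5,0,0,0,0,0],[0.4,0.5,0,0,0,0,0],[0.4,0.6,0,0,0,0,0]],
  ],
)

```text
time_s: 12.68
ee_pos: [584.4, 89.7, 127.6]
ee_rot: [180.0, 0.5, 89.5]
force: [-0.1, -12.7, -0.0]
gripper_width: 45.4
```

>>> move_arm(
  increments=[
    [[0.75,0,0,0,0,0,0],[0.75,0,0,0,0,0,0],[0.75,0,0,0,0,0,0],[0.75,0,0,-2,0,0,0],[0.75,0,0,-3,0,0,0],[0.75,-1,0,-3,0,0,0],[0.75,-3,0,-3,0,0,0],[0.75,-4,0,-3,0,0,0],[0.75,-4,0,0,0,0,0],[0.75,0,0,0,0,0,0]],
  ],
)

```text
time_s: 13.92
ee_pos: [583.7, -27.1, 269.6]
ee_rot: [-179.9, -0.0, 89.6]
force: [0.1, -0.2, -0.0]
gripper_width: 68.2
```

```bash
python3 - <<'E'
from h import *
for n in('wrist','scene','top'):
    f=grab(n,n[0]+'6.png');c=cloud(f);C=f['color'].astype(int)
    m=(C[...,0]>130)&(C[...,1]>90)&(C[...,2]<90)&(abs(c[...,0]-584)<30)&(abs(c[...,1]-75)<50)&(c[...,2]>78)&(c[...,2]<175)
    Y=c[m]; print(n,m.sum())
    if m.sum()>20:
        print(np.percentile(Y,[1,50,99],axis=0).round(1))
        for z in range(85,165,12):
            s=abs(Y[:,2]-z)<6
            if s.sum()>3: print('  z',z,s.sum(),np.percentile(Y[s][:,1],[5,50,95]).round(1))
a=cv2.imread('pics/s6.png')[150:290,150:310];cv2.imwrite('pics/s6c.png',cv2.resize(a,None,fx=4.2,fy=4.2,interpolation=cv2.INTER_CUBIC))
E
```

```text
wrist 370
[[562.4  73.5  86.1]
 [586.   75.9 157.7]
 [606.9  83.3 160. ]]
  z 85 98 [73.5 74.5 75.4]
  z 157 271 [75.2 76.4 83.2]
scene 406
[[559.9  78.2  84.7]
 [582.6  84.2 129.2]
 [604.2  86.4 161. ]]
  z 85 23 [82.8 84.3 85.3]
  z 97 48 [82.2 84.2 85.8]
  z 109 55 [82.6 83.9 85.5]
  z 121 63 [82.2 84.5 85.3]
  z 133 64 [82.6 84.5 86. ]
  z 145 64 [82.5 84.2 85.8]
  z 157 87 [78.3 83.2 85.7]
top 91
[[562.   58.4  79.8]
 [584.   79.6 158.1]
 [605.6  84.1 163.5]]
  z 85 6 [57.6 64.7 75.7]
  z 157 82 [76.8 80.4 84. ]
```

View pics/s6c.png

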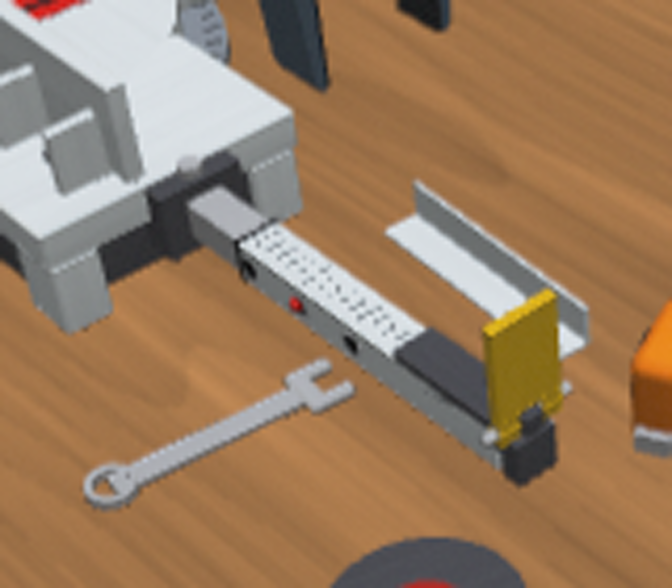

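The stop's outer face stays at y≈84.2 mm over its whole height, so it is vertical. The button is out, the spanner and offcut look undisturbed, and the robot is clear.

```bash
python3 -c "
from h import *
a=cv2.imread('pics/top0.png').astype(int);b=cv2.imread('pics/t6.png').astype(int)
d=np.abs(a-b).sum(2)
for n,(u,v) in dict(offcut=(405,263),spanner=(407,170),tape=(337,263),disc=(327,180),spray=(222,225),jar=(217,305),carton=(174,245),funnel=(220,180)).items(): print(n,(d[v-15:v+15,u-15:u+15]>90).mean().round(3))
print(job.job_done())"
```

```text
offcut 0.784
spanner 0.871
tape 0.0
disc 0.0
spray 0.0
jar 0.0
carton 0.0
funnel 0.0
the job is handed in; nothing more can be done
None
```

The mitre saw is set to the next longer length, and I handed the job in about 14 s into the 54 s allowed. I squeezed the button flush at 32 N and pulled the sleeve out one hole. I then released it and pinched the yellow stop, swinging it up against its end stop.

- **Sleeve:** The depth images put its travel at about 51.7 mm, against 50 ± 1.5 mm expected. That small excess is within the 2 mm calibration error.
- **Button:** It is fully out again at its original place, with an empty hole on each side of it in the last scene view.
- **Stop:** Its outer face stays at y ≈ 84.2 mm from z = 85 to 145 mm, so it is upright.
- **Other things on the counter:** The tape, disc, spray, jar, carton and funnel showed no change in the before/after comparison of the top view.
- **Check that disagreed:** The same comparison flagged the offcut (78% of pixels) and the spanner (87%). This is most likely the robot arm blocking the top camera's view. Both look undisturbed in the last scene picture, and the gripper never came lower than about 39 mm, but I did not measure their positions again.

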